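# Release, unstick and crack open a bench desiccator

## Task

Press the sprung treadle on the right of the bench desiccator down to its stop, so that the latch bolt is drawn out of the lid, and let the treadle come up again. Then take the lid by its handle bar, break it free of its sticking gasket without letting it fly open, and hold it slightly open, with about two centimetres of gap at its front edge. Finish while holding it like that, and leave the small loose things round about where they stand.

Things in the scene. Friction and masses are not known exactly. Their poses are not given: they have to be found in the camera images.
- desiccator: bench desiccator, fixed: a clear box 150 (x) x 170 (y) x 112 mm high in an aluminium frame on a grey base, with a round humidity dial in front, jars inside and a clear framed lid (top at 128 mm). Origin: on the table under the box's centre. x: from its front (dial) to its rear (lid hinge); y: to its left; z: up. Its treadle stands on a foot to the right (to y = -215 mm).
- pedal_pad (a point): top centre of the treadle's ribbed black pad, 56 x 52 mm (at [-30, -180, 74] mm in the desiccator's frame when up). Swings about a hinge along the desiccator's x, 70 mm to the left and 16 mm below, down 25 mm to its stop: 2.5 N at first, 9 N at the stop; springs back. To its left stands the latch (104 mm high, from 44 mm; its bolt's end, 97 mm up, comes out to 28 mm).
- pedal (a joint): angle of the treadle, rad: 0 up, 0.36 down at its stop
- bolt (a joint): travel of the latch bolt, m: 0 as it locks the lid; the treadle's fork draws it out of the lid, to about 0.0105 at the stop. It has drag and stays drawn when the treadle comes up. The lid cannot open before it is beyond 0.0065.
- lid_handle (a point): middle of the lid's handle, a round steel bar 12 mm thick along the desiccator's y, 80 mm clear between two posts, axis 36 mm above the lid (at [-45, 0, 164] mm in the desiccator's frame when shut). Grip it from above, fingers closing along the desiccator's x; the bar can turn between the fingers.
- lid_hinge (a point): point on the lid's hinge axis, which runs along the desiccator's y, at its rear, fixed at [81, 0, 117] mm in the desiccator's frame. The handle bar moves on an arc of 134 mm radius about it, the front edge on one of 158 mm.
- lid (a joint): angle of the lid, rad: 0 shut, grows as the front rises; 0.127 is a gap of 20 mm at the front edge. The gasket holds the shut lid: about 15 N straight up at the handle breaks it free, in the first 2 to 8 mm of lift; after that about 3 N holds it up. Let go, the lid falls shut.
- jar: loose: small clear sample jar with a white cap, 39 mm across, 46 mm high, behind the treadle; origin under its centre
- vial_a: loose: white vial, 19 mm across, 32 mm high, behind the treadle; origin under its centre
- vial_b: loose: white vial, 19 mm across, 32 mm high, behind the treadle; origin under its centre
- screw_cap: loose: white screw cap, 34 mm across, 16 mm high, on the table in front of the desiccator; origin under its centre
- lab_timer: loose: white lab timer, 58 x 62 x 18 mm, on the table to the right; origin under its centre
- tweezers: loose: steel forceps, 129 mm long, lying on the table to the right; origin under the middle

How it is judged:
By the outcome, as a careful person would: the job done as asked, in the order asked, and still so for the second after the job is handed in, while the arm keeps its last pose, push and grip.
It also fails if it takes over 40 s, if anything falls off the work surface, if the arm or the gripper's body presses on something with over 40 N, if the wrist force passes 120 N, or if a joint passes its speed limit or range.

## Robot

A 6-joint arm with a two-finger parallel gripper is mounted at the origin on a cart in front of the work surface, level with it; the furniture and walls round the work are solid. World frame = base frame: x ahead of the robot, y to its left, z up, the work surface at z = 0. Lengths are in m, angles in degrees, forces in N, time in s.
With the tool pointing down it reaches from about 0.325 to 0.775 m from the base axis. Payload 5.5 kg.
Tool frame: the origin (TCP) lies at the centre of the arm's flange, where the gripper is bolted on; the fingertips stand 182 mm ahead of it and the grasp point (between the pads) lies 163 mm ahead of it; z points along the fingers, y is the line along which they close (so a half turn about z gives the same grasp; the last joint's range is limited). The gripper opens to 88 mm and grips with 3 to 60 N. Pads are 20 mm wide; open, the fingers measure 115 mm over their backs; the gripper's body (75 mm by 178 mm) begins 61 mm behind the grasp point.
Start: joints at [-72.061, 5.22, 70.514, -0, 104.267, -3.249], TCP at [0.217, -0.559, 0.405] pointing down, gripper open.
Joint ranges: [-164.24, 164.24], [-49.07, 125.15], [9.68, 141.18], [-86.29, 266.29], [3.28, 154.24], [-151.56, 151.56]. Speed limits (degrees/s): [147.25, 147.25, 172.46, 180, 180, 180].

## Interface

Orientations are given as [roll, pitch, yaw] about the fixed x, y, z axes, in that order (R = Rz(yaw) Ry(pitch) Rx(roll)).
In Python, from station import r gives the robot as it stands. The module is installed in compiled form; this text tells all that it offers. Calls block until the motion is done:
- r.reach(position, orientation): joint-space move of the TCP to a pose.
- r.servo_line(position, rotation=None, speed=0.15): straight line of the TCP; rotation=None keeps the orientation; speed is the mean speed in m/s.
- r.move_joints(angles): joint-space move.
- r.let_go() and r.grab(squeeze=None): open the fingers fully, or close them until they stop; squeeze is the grip in N (None keeps the last).
- r.wait(seconds).
- r.inverse_kinematics(position, orientation): joint angles nearest the present ones, or None.
- r.sense(): the state.
- r.snapshot(name): name is "side" or "top"; returns a dict with "frame" (384x512x3 uint8, red, green, blue), "fx", "fy", "cx", "cy" (pixels), "dist_coeffs" ([k1, k2, p1, p2, k3] as OpenCV has them; the pictures are not rectified), "R" (3x3) and "t" (3): a world point X has camera coordinates R X + t. Camera axes: x right, y down, z forward; pixel columns grow to the right and rows downward; lengths in m; the calibration is good to about 2 mm. A picture is of the moment at which its call begins. There is no depth.
A pose or a line that the arm cannot do raises r.IKError and nothing moves.
- r.hand_in(): hands the job in; it is judged then, once.
The state is a dict: "clock": time; "joints": joint angles; "joint_vel": joint speeds; "joint_torque": joint torques, N m; "tcp_pos": TCP position; "orientation": TCP orientation; "contact_force": force on the tool from outside, world axes, zero at the start; "torque": the same for the moment, N m; "opening": finger opening in m; "gripper_force": force on a finger pad.
Only numpy, scipy, OpenCV 4.12 (cv2) and the standard library are available. Lean on these libraries where they do the work, as an engineer would, in place of code of your own. Each camera call takes 0.05 s, during which the arm holds its last target. There are 200 camera calls.

## Working session

There is one attempt and no reset: what is moved stays moved. The work goes in short steps, each a Python script; the robot and the scene stay as the last script left them, time stands still between calls to the robot, and variables do not carry over. Pictures are saved under pics/ and viewed, at most 10 in all, crops included, and the job is handed in when it is done.

```bash
mkdir -p pics; python3 - <<'E'
from station import r
import cv2,pickle
d={}
for n in("side","top"):
    s=r.snapshot(n); d[n]=s; cv2.imwrite(f"pics/{n}0.png",cv2.resize(s["frame"][:,:,::-1],(800,600),interpolation=cv2.INTER_CUBIC))
    print(n,s["R"],s["t"],s["fx"],s["fy"],s["cx"],s["cy"],s["dist_coeffs"])
pickle.dump(d,open("s0.pkl","wb"))
s=r.sense();print(s)
E
```

```text
side [[ 0.99731372  0.0719907   0.01351595]
 [ 0.05588957 -0.62862494 -0.77569777]
 [-0.04734656  0.77436943 -0.63095981]] [-0.5360825  -0.10679533  1.27500685] 426.9723977613566 426.9723977613566 255.56375089634008 189.62777406318853 [0.0239997 0.        0.        0.        0.       ]
top [[ 0.12249853 -0.99245119  0.0058942 ]
 [-0.96832939 -0.12081883 -0.21849716]
 [ 0.2175599   0.02105805 -0.97581978]] [-0.32863476  0.54983905  0.98646821] 372.7557137116751 372.7557137116751 255.4384548647948 191.01666191337674 [0.00916283 0.         0.         0.         0.        ]
{'clock': 0.1, 'joints': array([-7.20603130e+01,  5.25980774e+00,  7.05737553e+01, -1.34718229e-03,
        1.04267085e+02, -3.24946823e+00]), 'joint_vel': array([-0.00776561, -0.12535526, -0.22782969, -0.07262434,  0.00400884,
       -0.00806756]), 'joint_torque': array([ 4.86871621e-03, -4.47857988e+01, -4.07568455e+01,  7.02731148e-02,
        2.83933600e-02, -1.03814959e-04]), 'tcp_pos': array([ 0.21687359, -0.55949517,  0.40362116]), 'orientation': array([-1.79899440e+02, -4.40094313e-03,  2.11888206e+01]), 'contact_force': array([ 0.49217761, -0.17619142,  0.36244083]), 'torque': array([-0.04643335,  0.08086948, -0.00629   ]), 'gripper_force': 0.0, 'opening': 0.08792147908140008}
```

View pics/side0.png

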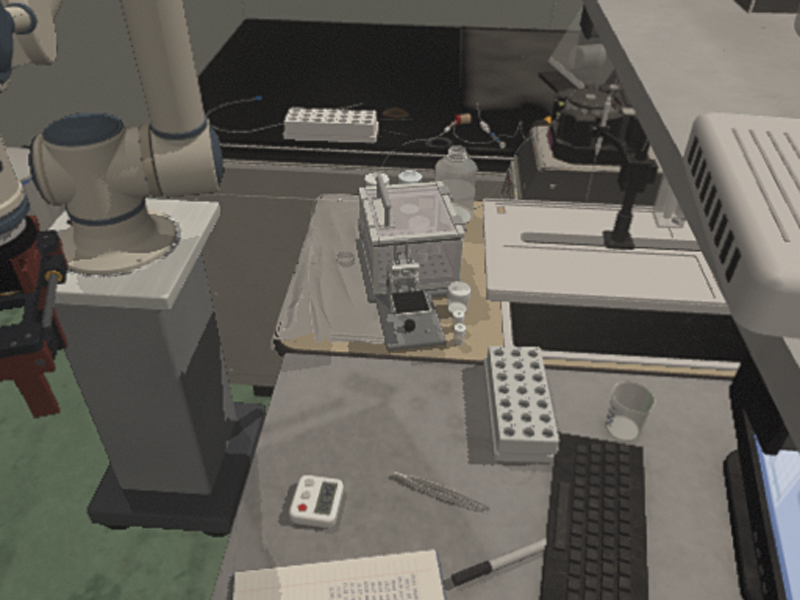

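View pics/top0.png

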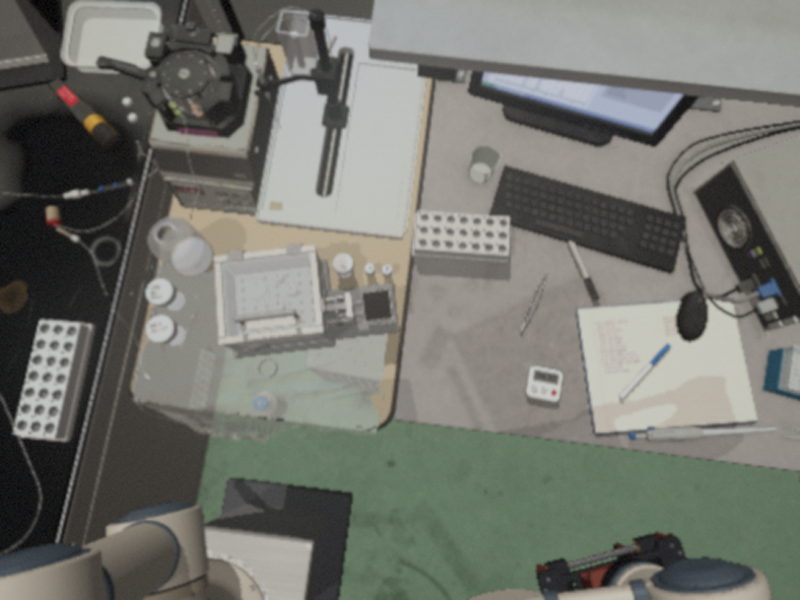

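The side view shows the box at about (410,240), the handle at (383,200) and the pad at (410,302). The top view shows the lid at (270,295), the handle at (272,325) and the pad at (377,305). I'll enlarge both.

```bash
python3 - <<'E'
import cv2,pickle
d=pickle.load(open("s0.pkl","rb"))
a=d["side"]["frame"][105:230,215:325,::-1]; b=d["top"]["frame"][150:240,125:265,::-1]
cv2.imwrite("pics/sc.png",cv2.resize(a,None,fx=4.8,fy=4.8,interpolation=cv2.INTER_CUBIC))
cv2.imwrite("pics/tc.png",cv2.resize(b,None,fx=5.5,fy=5.5,interpolation=cv2.INTER_CUBIC))
E
```

```text
(no output)
```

View pics/sc.png

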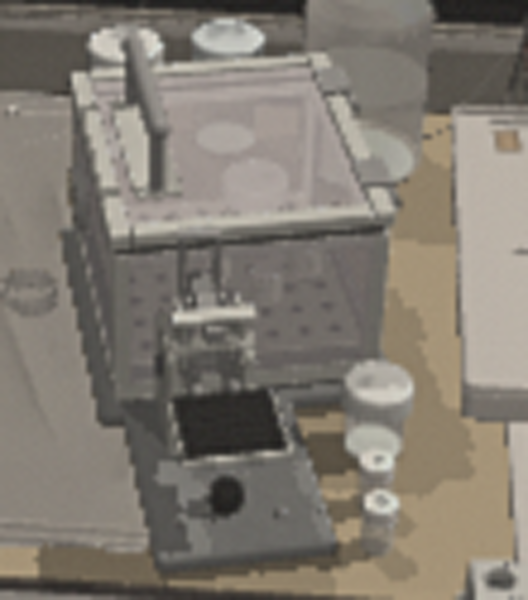

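View pics/tc.png

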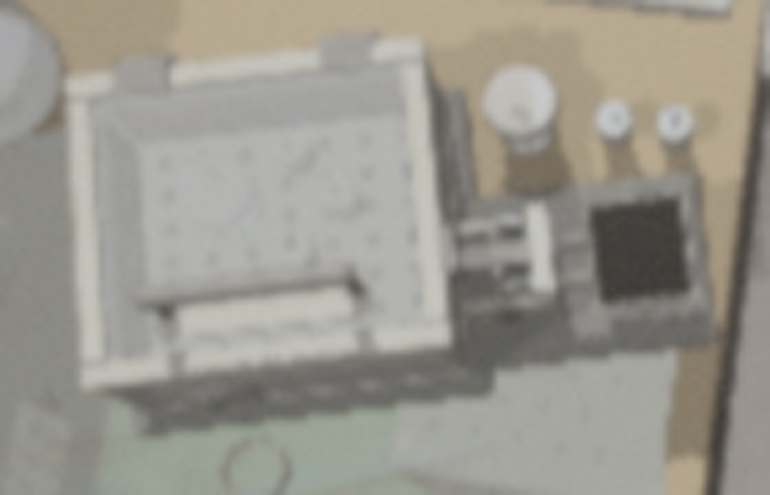

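The side crop shows the bar from (131,38) to (160,128) and the pad corners at (172,396), (273,388), (290,450) and (188,460). The top crop shows the bar from (140,300) to (355,272) and the pad corners at (592,208), (680,198), (690,290) and (600,302). The lid corners are clear in both.

```bash
cat > h.py <<'E'
import numpy as np,cv2,pickle
from scipy.optimize import least_squares
def proj(c,X):
    K=np.array([[c["fx"],0,c["cx"]],[0,c["fy"],c["cy"]],[0,0,1]])
    return cv2.projectPoints(np.asarray(X,float).reshape(-1,1,3),cv2.Rodrigues(np.array(c["R"]))[0],np.array(c["t"]),K,np.array(c["dist_coeffs"]))[0][:,0]
def S(p): return (np.array(p)+.5)/4.8-.5+[215,105]
def T(p): return (np.array(p)+.5)/5.5-.5+[125,150]
def tri(d,a,b):
    s=least_squares(lambda X:np.r_[proj(d["side"],X)[0]-a,proj(d["top"],X)[0]-b],[.5,0,.1]); return s.x,np.abs(s.fun).max()
E
python3 - <<'E'
from h import *
d=pickle.load(open("s0.pkl","rb"))
P={"pad":[S((231,423.5)),T((640,250))],"handle":[S((146,83)),T((248,286))],
"FL":[S((75,78)),T((84,385))],"RL":[S((326,58)),T((68,90))],"RR":[S((390,208)),T((420,42))],"FR":[S((112,232)),T((448,340))]}
for k,(a,b) in P.items(): print(k,*tri(d,a,b))
for k,a,b in [("hL",(131,40),(140,300)),("hR",(160,128),(355,272)),("jar",(378,380),(520,100)),("va",(377,460),(613,118)),("vb",(381,501),(675,122))]: print(k,*tri(d,S(a),T(b)))
L={"pad":[-.03,-.18,.074],"handle":[-.045,0,.164],"FL":[-.077,.087,.128],"RL":[.075,.087,.128],"RR":[.075,-.087,.128],"FR":[-.077,-.087,.128]}
def W(q,l):
    c,s=np.cos(q[2]),np.sin(q[2]); l=np.array(l); return np.array([q[0]+c*l[0]-s*l[1],q[1]+s*l[0]+c*l[1],l[2]])
f=lambda q:np.concatenate([np.r_[proj(d["side"],W(q,L[k]))[0]-P[k][0],proj(d["top"],W(q,L[k]))[0]-P[k][1]] for k in P])
s=least_squares(f,[.5,0,0],loss="soft_l1"); print(s.x,np.degrees(s.x[2])); print(np.round(s.fun.reshape(-1,4) if 0 else f(s.x).reshape(-1,4),1))
for k in L: print(k,W(s.x,L[k]))
pickle.dump(s.x,open("q.pkl","wb"))
E
```

```text
pad [ 0.56889955 -0.21980856  0.07115309] 0.44313765734452204
handle [ 0.51042041 -0.05051853  0.16593047] 0.42810901935246193
FL [0.46129792 0.02937517 0.12040257] 0.40336445343996274
RL [0.60511965 0.06495246 0.12061867] 1.1489562855378495
RR [ 0.64542723 -0.1036206   0.12895054] 0.10538498385668049
FR [ 0.50170613 -0.13935691  0.12896908] 0.07829796541270184
hL [ 0.49785432 -0.00285458  0.16513442] 0.3412524342856216
hR [ 0.52238226 -0.09811518  0.16741555] 0.33947005513516615
jar [ 0.6451527  -0.14537368  0.04608106] 0.042680925848657125
va [ 0.64576584 -0.19394842  0.03089166] 0.08514637747163079
vb [ 0.64773101 -0.22700174  0.03158044] 0.16687562405266476
[ 0.55452721 -0.03851521  0.242127  ] 13.872855478326768
[[-0.5 -0.7  0.1 -0.5]
 [-0.2  0.5 -0.3 -0.5]
 [-1.4 -2.  -0.4  0.2]
 [-0.5 -1.8 -0.4 -2.4]
 [ 1.   0.7  0.7 -0.9]
 [-0.6  0.8  0.8  0.5]]
pad [ 0.56856057 -0.22045769  0.074     ]
handle [ 0.51083986 -0.04930478  0.164     ]
FL [0.45891346 0.02748487 0.128     ]
RL [0.60647965 0.06392962 0.128     ]
RR [ 0.6481993  -0.10499483  0.128     ]
FR [ 0.50063312 -0.14143958  0.128     ]
```

The triangulated points and the fitted pose agree to about 2 mm (yaw 13.9°, heights match). Next I close the fingers and press the treadle.

```bash
python3 - <<'E'
from h import *
from station import r
pad=np.array([.5687,-.2202,.0725]); O=None
for y in (103.9,-76.1):
    j=r.inverse_kinematics([pad[0],pad[1],.31],[180,0,y]); print(y,j)
    j2=r.inverse_kinematics([.5107,-.0497,.36],[180,0,y]); print(j2)
    if j is not None and j2 is not None and (O is None or abs(j[5])<abs(bj)): O=[180,0,y]; bj=j[5]
print(O); pickle.dump(O,open("O.pkl","wb"))
r.grab(10)
r.reach([pad[0],pad[1],.31],O)
s=r.sense(); f0=s["contact_force"]; print(s["clock"],s["tcp_pos"],f0,s["opening"])
r.servo_line([pad[0],pad[1],.262],speed=.08)
z=.262; n=0
while z>.215:
    z-=.002; r.servo_line([pad[0],pad[1],z],speed=.03)
    s=r.sense(); f=s["contact_force"]-f0
    print(round(s["clock"],2),round(z,3),s["tcp_pos"].round(4),f.round(1))
    if f[2]>16: break
r.wait(.3); s=r.sense(); print(s["tcp_pos"],s["contact_force"]-f0)
c=r.snapshot("side"); cv2.imwrite("pics/sp.png",cv2.resize(c["frame"][105:230,215:325,::-1],None,fx=4.8,fy=4.8,interpolation=cv2.INTER_CUBIC))
E
```

```text
103.9 [-24.36236503   6.81956651  78.37980215   0.          94.80063134
 -38.26236503]
[ -9.35770487  -8.46622677  88.46120781   0.         100.00501897
 -23.25770487]
-76.1 [-2.43623650e+01  6.81956651e+00  7.83798021e+01 -2.54444375e-14
  9.48006313e+01  1.41737635e+02]
None
[180, 0, 103.9]
3.25 [ 0.56836085 -0.22116098  0.31034949] [ 0.21136246 -0.94138641  0.46487661] 0.0005362503912781345
4.25 0.26 [ 0.5688 -0.2202  0.2604] [-0.4  1.2  0.1]
4.5 0.258 [ 0.5687 -0.2202  0.2579] [-0.4  1.1 -0.5]
4.75 0.256 [ 0.5687 -0.2202  0.256 ] [-0.   0.1  0. ]
5.0 0.254 [ 0.5687 -0.2204  0.2544] [-0.6  0.5  2.2]
5.25 0.252 [ 0.5688 -0.2205  0.2524] [-0.6 -2.7  2.3]
5.5 0.25 [ 0.5688 -0.2205  0.2504] [ 0.1 -3.2  4.2]
5.75 0.248 [ 0.5688 -0.2206  0.2485] [ 0.1 -4.1  5.1]
6.0 0.246 [ 0.5688 -0.2207  0.2467] [ 0.2 -4.   3.9]
6.25 0.244 [ 0.5689 -0.2208  0.2448] [ 0.2 -4.7  5.1]
6.5 0.242 [ 0.5689 -0.2209  0.243 ] [ 0.7 -4.8  5.5]
6.75 0.24 [ 0.5689 -0.2209  0.2411] [ 0.5 -4.4  5.8]
7.0 0.238 [ 0.5689 -0.2209  0.2391] [-0.8 -4.9  6.1]
7.25 0.236 [ 0.5689 -0.2209  0.2372] [-0.2 -5.3  7.1]
7.5 0.234 [ 0.5689 -0.2209  0.2353] [-0.3 -4.3  7.1]
7.75 0.232 [ 0.5689 -0.2208  0.2334] [-2.1 -3.5  7.2]
8.0 0.23 [ 0.5688 -0.2208  0.233 ] [-4.3 -2.5 14.5]
8.25 0.228 [ 0.5688 -0.2207  0.2326] [-6.3 -0.9 20.9]
[ 0.56879394 -0.22074598  0.23263636] [-6.47367805 -0.86833036 21.44491942]
```

View pics/sp.png

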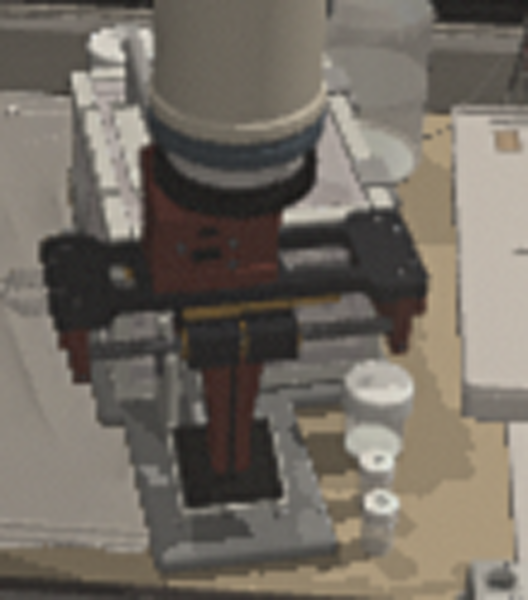

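The pad is pressed flat down at (230,465) against a hard stop: force rose sharply to 21 N with no further travel. Now I release it and go to the handle.

```bash
python3 - <<'E'
from h import *
from station import r
O=pickle.load(open("O.pkl","rb"))
p=[.5687,-.2202]; h=[.5107,-.0500]
r.servo_line([*p,.265],speed=.08)
r.servo_line([*p,.39],speed=.2)
r.let_go()
r.reach([*h,.39],O)
r.wait(.2)
cs=[]
for n in("side","top"):
    f=r.snapshot(n)["frame"]; cs.append(cv2.resize(f[105:230,215:325,::-1] if n=="side" else f[130:255,120:260,::-1],None,fx=3.2 if n=="side" else 3.0,fy=3.2 if n=="side" else 3.2,interpolation=cv2.INTER_CUBIC))
cv2.imwrite("pics/abv.png",np.hstack(cs)); s=r.sense(); print(s["clock"],s["tcp_pos"],s["contact_force"],s["opening"])
E
```

```text
12.4167 [ 0.51109083 -0.05105349  0.38965359] [-0.16225842 -0.06045615  0.59805559] 0.08776868245837521
```

View pics/abv.png

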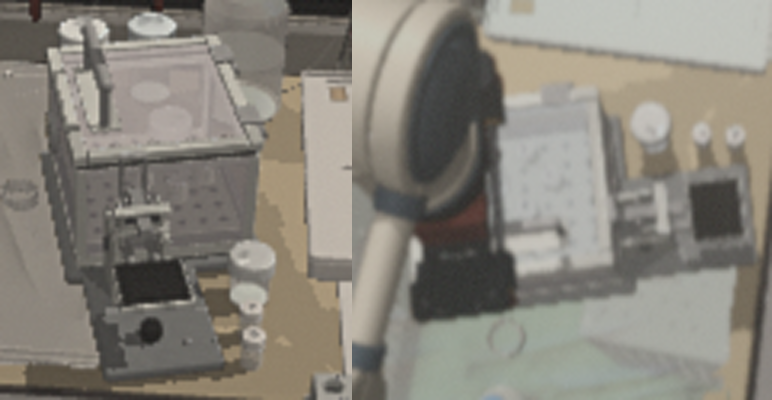

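The treadle is back up at (150,285), nothing has moved, and the fingers are above the bar. Now I descend, grip, and lift along the arc in small steps.

```bash
cat > lift.py <<'E'
from h import *
from station import r
O=pickle.load(open("O.pkl","rb")); a=np.radians(13.9); ux=np.array([np.cos(a),np.sin(a),0])
def off(t):
    c,s=np.cos(t),np.sin(t); return ux*(-.126*c+.047*s+.126)+np.array([0,0,.126*s+.047*c-.047])
E
python3 - <<'E'
from lift import *
h=[.5107,-.0500]
r.servo_line([*h,.345],speed=.15); r.servo_line([*h,.328],speed=.06); r.wait(.1)
s=r.sense(); f0=s["contact_force"]; print(s["clock"],f0)
r.grab(45); r.wait(.3)
s=r.sense(); print(s["clock"],s["tcp_pos"],s["contact_force"]-f0,s["opening"],s["gripper_force"])
base=s["tcp_pos"].copy(); pickle.dump((base,f0),open("base.pkl","wb"))
t=0
while t<.06:
    t+=.008; r.servo_line(base+off(t),speed=.015)
    s=r.sense(); d=s["tcp_pos"]-base
    print(round(s["clock"],2),round(t,3),(off(t)*1e3).round(1),(d*1e3).round(1),(s["contact_force"]-f0).round(1),round(s["opening"],4))
E
```

```text
13.4 [ 0.24649419  0.36732682 -0.13513808]
14.875 [ 0.51119228 -0.04984371  0.32800477] [ 5.5248317   0.48155475 -2.19022958] 0.010992123192259857 44.99827265739441
15.12 0.008 [0.4 0.1 1. ] [0.5 0.1 0.4] [ 4.8 -0.3 -4.5] 0.0106
15.38 0.016 [0.7 0.2 2. ] [0.8 0.1 0.7] [ 4.5 -1.1 -9.1] 0.0109
15.62 0.024 [1.1 0.3 3. ] [1.1 0.1 1. ] [  5.7  -2.1 -10.7] 0.0107
15.88 0.032 [1.5 0.4 4. ] [1.4 0.2 1.2] [  4.4  -1.6 -12.8] 0.0111
16.12 0.04 [1.9 0.5 5. ] [1.8 0.2 1.6] [  4.7  -1.9 -15.1] 0.0108
16.38 0.048 [2.3 0.6 6. ] [2.1 0.3 2.3] [  4.2  -1.7 -14.9] 0.011
16.62 0.056 [2.7 0.7 7. ] [2.5 0.4 3.3] [  4.1  -1.8 -16.6] 0.0109
16.88 0.064 [3.2 0.8 8. ] [3.  0.5 4.7] [  5.2  -1.5 -15.2] 0.0109
```

```bash
python3 - <<'E'
from lift import *
base,f0=pickle.load(open("base.pkl","rb")); t=.064
while t<.127:
    t=min(t+.008,.127); r.servo_line(base+off(t),speed=.012)
    s=r.sense(); d=s["tcp_pos"]-base
    print(round(s["clock"],2),round(t,3),(off(t)*1e3).round(1),(d*1e3).round(1),(s["contact_force"]-f0).round(1),round(s["opening"],4))
r.wait(.3); s=r.sense(); print(s["clock"],((s["tcp_pos"]-base)*1e3).round(1),(s["contact_force"]-f0).round(1))
cs={n:r.snapshot(n) for n in("side","top")}; pickle.dump(cs,open("s1.pkl","wb"))
cv2.imwrite("pics/lift.png",cv2.resize(cs["side"]["frame"][95:195,215:325,::-1],None,fx=5.5,fy=5.5,interpolation=cv2.INTER_CUBIC))
E
```

```text
17.12 0.072 [3.6 0.9 8.9] [3.5 0.7 6.2] [  5.2  -1.8 -11.1] 0.0106
17.38 0.08 [4.  1.  9.9] [4.  0.9 8.7] [ 5.1 -1.1 -9. ] 0.0107
17.62 0.088 [ 4.5  1.1 10.9] [ 4.5  1.  10. ] [ 5.1 -1.1 -8.9] 0.011
17.88 0.096 [ 4.9  1.2 11.9] [ 4.9  1.2 10.8] [  5.6  -1.4 -10. ] 0.0107
18.12 0.104 [ 5.4  1.3 12.8] [ 5.4  1.3 12.4] [ 4.8 -0.8 -9.5] 0.011
18.38 0.112 [ 5.9  1.5 13.8] [ 5.9  1.5 13.5] [ 5.2 -0.6 -9.5] 0.0109
18.62 0.12 [ 6.3  1.6 14.7] [ 6.3  1.5 14.3] [  5.1  -1.2 -11.3] 0.0105
18.88 0.127 [ 6.8  1.7 15.6] [ 6.7  1.6 15. ] [  5.1  -1.2 -11.5] 0.0107
19.175 [ 6.7  1.7 15. ] [ 5.6 -1.4 -9.9]
```

View pics/lift.png

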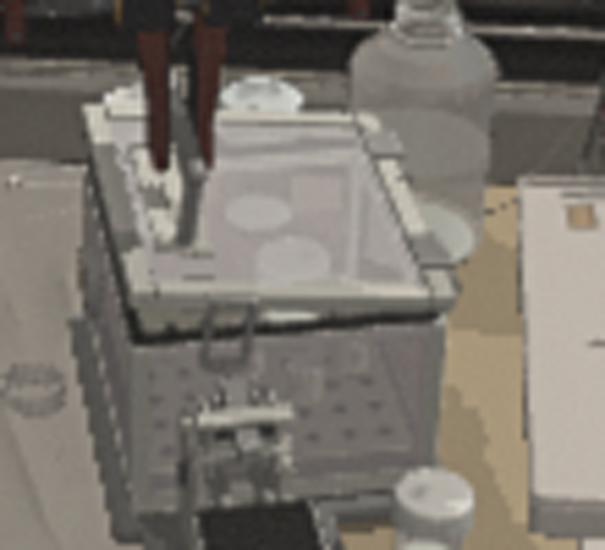

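The lid is open, with a dark gap along its right side up to the front corner at (133,300). I'll check the angle numerically, comparing the front edge in before and after pictures with predicted positions.

```bash
python3 - <<'E'
from h import *
d0=pickle.load(open("s0.pkl","rb"));d1=pickle.load(open("s1.pkl","rb"));q=pickle.load(open("q.pkl","rb"))
def W(l): c,s=np.cos(q[2]),np.sin(q[2]); return np.array([q[0]+c*l[0]-s*l[1],q[1]+s*l[0]+c*l[1],l[2]])
def rot(l,t):
    x,z=l[0]-.081,l[2]-.117;c,s=np.cos(t),np.sin(t); return [.081+x*c+z*s,l[1],.117-x*s+z*c]
FR=[-.077,-.087,.128]
for t in(0,.1,.11,.12,.127,.14): print(t,proj(d0["side"],W(rot(FR,t)))[0].round(2),proj(d0["top"],W(rot(FR,t)))[0].round(2))
a=d0["side"]["frame"][95:195,215:325,::-1];b=d1["side"]["frame"][95:195,215:325,::-1]
R=lambda i:cv2.resize(i[35:75,8:48],None,fx=9.5,fy=9.5,interpolation=cv2.INTER_CUBIC)
cv2.imwrite("pics/cmp.png",np.hstack([R(a),R(b)]))
E
```

```text
0 [237.35 153.73] [206.81 211.9 ]
0.1 [238.03 148.37] [206.   210.16]
0.11 [238.13 147.83] [205.92 209.95]
0.12 [238.24 147.29] [205.83 209.74]
0.127 [238.32 146.91] [205.77 209.58]
0.14 [238.48 146.21] [205.66 209.29]
```

View pics/cmp.png

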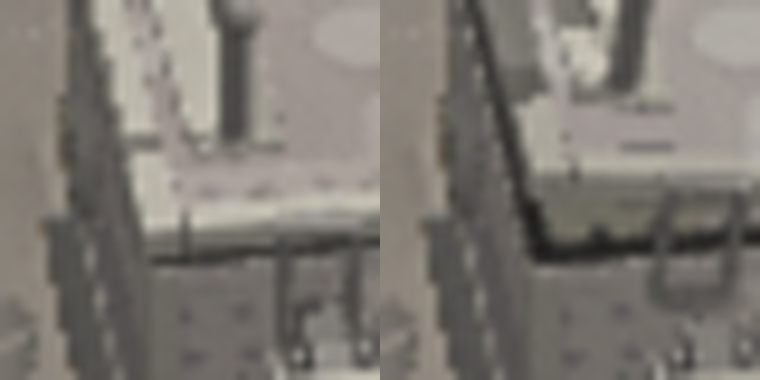

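The front corner has shifted about 5.8 px upward, which gives θ ≈ 0.11 rad (a gap of about 17.5 mm). The TCP says 0.122, so I'll raise it slightly before handing in.

```bash
python3 - <<'E'
from lift import *
base,f0=pickle.load(open("base.pkl","rb"))
r.servo_line(base+off(.138),speed=.01); r.wait(1)
s=r.sense(); print(s["clock"],((s["tcp_pos"]-base)*1e3).round(2),(off(.132)*1e3).round(2),(s["contact_force"]-f0).round(1),s["opening"],s["gripper_force"])
r.wait(1); s=r.sense(); print(((s["tcp_pos"]-base)*1e3).round(2))
a=pickle.load(open("s1.pkl","rb"))["side"]["frame"];b=r.snapshot("side")["frame"]
R=lambda i:cv2.resize(i[130:170,223:263,::-1],None,fx=9.5,fy=9.5,interpolation=cv2.INTER_CUBIC)
cv2.imwrite("pics/cmp2.png",np.hstack([R(a),R(b)]))
E
```

```text
20.575 [ 7.46  1.88 16.94] [ 7.07  1.75 16.17] [  4.3  -1.1 -10.5] 0.010915414748328004 44.99321222305298
[ 7.46  1.85 16.93]
```

View pics/cmp2.png

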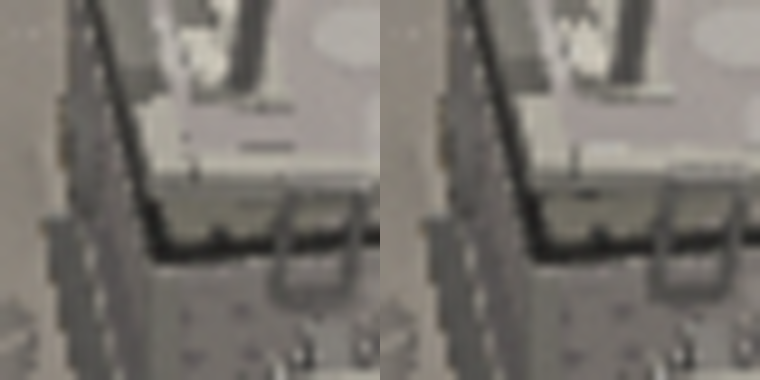

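The lid has risen a little more, to between 0.12 and 0.138 rad (a gap of about 19–21.5 mm), and holds steady.

```bash
python3 -c "
from station import r
print(r.hand_in())"
```

```text
the job is handed in; nothing more can be done
None
```

I pressed the treadle to its stop and let it come back up, then broke the lid free without a jump; the arm is holding it open by its handle with about 2 cm of gap at the front edge, and the job is handed in.

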